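# Point out the failed capacitor and its spare

### The job

The short, wide capacitor on the amplifier chassis has failed: show your colleague which one it is by pointing straight down at it with the fingertips, one to three centimetres above the middle of its top, and hold still there for two seconds. Then point in the same way at the spare of the same short, wide size in the parts tray, hold for two seconds, and finish with the hand still pointing there. Only point: touch nothing on the bench, pick nothing up, and do not bring the fingertips close above any other capacitor on the way.

Things in the scene. Friction and masses are not known exactly. Their poses are not given: they have to be found in the camera images.
- chassis: Amplifier chassis, flat aluminium box 200 x 280 x 50 mm, fixed, left or right of the robot (tray on the other side); origin at the centre of its underside. Three capacitors stand on its top (z = 50 mm) at x = +50 mm, in a row along y, 85 mm apart, in any order. A dark transformer 66 x 80 mm at x = -52, y = +50 mm rises to 110 mm above the bench. Black knobs on its -x face.
- tray: Shallow grey parts tray 130 x 270 mm, walls 25 mm high and 4 mm thick, floor 4 mm, two dividers making three compartments in a row along y, one spare capacitor standing in each; fixed; origin at the centre of its underside.
- cap_squat: Capacitor fixed on the chassis, an upright black can with a flat bare-metal top, short, wide: 50 mm diameter, 45 mm high; origin at the centre of its underside.
- cap_squat_top (a point): Middle of the top of that capacitor on the chassis; z up. This is the failed one, first to be pointed at; about 95 mm above the bench.
- spare_squat: Loose spare capacitor standing upright in the tray, same look and size as the one on the chassis, short, wide: 50 mm diameter, 45 mm high; origin at the centre of its underside.
- spare_squat_top (a point): Middle of the top of that spare; z up. Second to be pointed at; about 49 mm above the bench.
- cap_tall: Capacitor fixed on the chassis, an upright black can with a flat bare-metal top, tall: 35 mm diameter, 90 mm high; origin at the centre of its underside.
- cap_tall_top (a point): Middle of the top of that capacitor on the chassis; z up.
- spare_tall: Loose spare capacitor standing upright in the tray, same look and size as the one on the chassis, tall: 35 mm diameter, 90 mm high; origin at the centre of its underside.
- spare_tall_top (a point): Middle of the top of that spare; z up.
- cap_slim: Capacitor fixed on the chassis, an upright black can with a flat bare-metal top, slim: 25 mm diameter, 60 mm high; origin at the centre of its underside.
- cap_slim_top (a point): Middle of the top of that capacitor on the chassis; z up.
- spare_slim: Loose spare capacitor standing upright in the tray, same look and size as the one on the chassis, slim: 25 mm diameter, 60 mm high; origin at the centre of its underside.
- spare_slim_top (a point): Middle of the top of that spare; z up.
- screwdriver: Screwdriver with a red handle lying loose at one outer side of the work, roughly along x, handle towards the robot, about 200 mm long and at most about 30 mm high; leave alone.
- jar: Small closed jar, 52 mm diameter, 65 mm high, loose, to the other outer side; origin at the centre of its underside; leave alone.
Mind the look-alikes: they are no part of the job. Leave any blue look-alike of the spare_slim alone. What is shaped like the spare_squat but pink is not meant.

How it is judged (in metres and radians):
On the way, in this order (a step that is already met when the one before it is completed fails the run):
1. point down at the short, wide capacitor on the chassis and hold there (horizontal distance between the grasp point and cap_squat_top below 0.018 m and z of the grasp point in the frame of cap_squat_top between 0.018 and 0.07 m and angle between the grasp point's own z axis and vertical above 2.54 rad), for 1.5 s.
2. point down at the short, wide spare in the tray and hold there (horizontal distance between the grasp point and spare_squat_top below 0.018 m and z of the grasp point in the frame of spare_squat_top between 0.018 and 0.07 m and angle between the grasp point's own z axis and vertical above 2.54 rad), for 1.5 s.
At the end, for the whole second after the job is handed in: The TCP is within 18 mm sideways of the middle of the short, wide spare's top and 18 to 70 mm above it, tool axis within 0.6 rad of straight down; all spares upright (0.1 rad) and at rest; spares, screwdriver and jar within 10 mm of their starts (all of step 2 and angle between each of spare_squat, spare_tall, spare_slim's own z axis and vertical below 0.1 rad and distance of each of spare_squat, spare_tall, spare_slim, screwdriver, jar from where it was at the start of the episode below 0.01 m and linear speed of spare_squat below 0.02 m/s); the robot touches nothing.
It fails at once if the arm or gripper touches the chassis, the tray, a capacitor, or a thing lying by (contact force between any of the arm, the fingers and chassis above 0.3 N or contact force between any of the arm, the fingers and tray above 0.3 N or contact force between any of the arm, the fingers and cap_squat above 0.3 N or contact force between any of the arm, the fingers and cap_tall above 0.3 N or contact force between any of the arm, the fingers and cap_slim above 0.3 N or contact force between any of the arm, the fingers and spare_squat above 0.3 N or contact force between any of the arm, the fingers and spare_tall above 0.3 N or contact force between any of the arm, the fingers and spare_slim above 0.3 N or contact force between any of the arm, the fingers and screwdriver above 0.3 N or contact force between any of the arm, the fingers and jar above 0.3 N).
It fails at once if a spare or bystander is moved, lifted or carried (over 10 mm) (distance of any of spare_squat, spare_tall, spare_slim, screwdriver, jar from where it was at the start of the episode above 0.01 m).
It fails at once if the tool points at a wrong capacitor (TCP within 12 mm sideways of the middle of its top and less than 50 mm above it) ((horizontal distance between the grasp point and cap_tall_top below 0.012 m and z of the grasp point in the frame of cap_tall_top between 0 and 0.05 m) or (horizontal distance between the grasp point and cap_slim_top below 0.012 m and z of the grasp point in the frame of cap_slim_top between 0 and 0.05 m) or (horizontal distance between the grasp point and spare_tall_top below 0.012 m and z of the grasp point in the frame of spare_tall_top between 0 and 0.05 m) or (horizontal distance between the grasp point and spare_slim_top below 0.012 m and z of the grasp point in the frame of spare_slim_top between 0 and 0.05 m)).
It also fails if it takes over 45 s, if anything falls off the work surface, if the arm or the gripper's body presses on something with over 40 N, if the wrist force passes 120 N, or if a joint passes its speed limit or range.

### The arm

A 6-joint arm with a two-finger parallel gripper is mounted at the origin on the work surface. World frame = base frame: x ahead of the robot, y to its left, z up, the work surface at z = 0. Lengths are in m, angles in degrees, forces in N, time in s.
With the tool pointing down it reaches from about 0.3 to 0.85 m from the base axis. Payload 5.4 kg.
Tool frame: the origin (TCP) lies between the finger pads, 19 mm behind the fingertips; this is the grasp point; z points along the fingers, y is the line along which they close (so a half turn about z gives the same grasp; the last joint's range is limited). The gripper opens to 85 mm and grips with 20 to 120 N. Pads are 22 mm wide; open, the fingers measure 114 mm over their backs; the gripper's body (76 mm by 85 mm) begins 54 mm behind the grasp point. The pads swing forward as they close: fully open they stand 13 mm farther back than shut.
Start: joints at [65.311, 9.076, 91.501, -0, 79.423, -12.038], TCP at [0.126, 0.561, 0.25] pointing down, gripper open.
Joint ranges: [-166.64, 166.64], [-54.1, 131.32], [10.49, 154.53], [-73.88, 253.88], [9.74, 151.15], [-171.62, 171.62]. Speed limits (degrees/s): [147.25, 147.25, 180, 180, 180, 180].

### API

Orientations are given as a 3x3 rotation matrix whose columns are the frame's x, y, z axes.
In Python, from bench import arm gives the robot as it stands.
- The arm moves only by the shell command python3 -m pendant 'ROWS' [OPENING] [FORCE]. ROWS is JSON, one flat list of numbers, 6 for each row, row after row: the shift along the world's x, y, z in m, then the turn, a rotation vector about the world's x, y, z in degrees. A call has 1 to 10 rows; each row shifts and turns the commanded pose from where the row before left it; what a row does not reach is not made up. A row lasts 1/12 s, in which the tool goes at most 41.7 mm and 7.16 degrees, less where a joint would pass 70% of its speed; a pose out of reach is approached as far as the arm can. A call with a gripper value outside its range is refused whole. OPENING is the opening, from 0 (shut) to 1 (fully open), set as the call begins (- or left out, the last holds). The fingers move at their own pace and stop on an object; FORCE is the grip in N (left out, the last holds). Time passes only in rows, so rows that do not move let the fingers close. It gives the time, the measured TCP pose, the force, the opening and the grip force at its end, in the units of the state.
- arm.read_state(): the state, without advancing time (a new reading comes with each control period).
- arm.snapshot(name): name is "scene" or "top"; returns a dict with "pixels" (400x640x3 uint8, red, green, blue), "vfov" (degrees; the focal length in pixels is half the picture's height over the tangent of half this angle, whatever the lens; pixels are square), "cx", "cy" (the principal point, pixels), "position" and "attitude" of the camera in the world. Camera axes: x right, y down, z forward; pixel columns grow to the right and rows downward; lengths in m; the calibration is good to about 2 mm. A picture is of the moment at which its call begins. There is no depth.
- arm.close_job(): hands the job in; it is judged then, once.
Trained networks look in a picture, given as the dict that the camera call returned (one of the last four; its "shot" number tells which), for a name from the list of things; names that differ only in an ending like _2 or _b are one class to them, and where a whole thing is asked for, a point or a joint stands for the part that bears it (a point fixed in the world has none). Each returns a list of dicts, best first, with "confidence" (0 to 1); they miss things now and then, are a little off and sometimes report something else, mostly with a low value. They report only what shows in the picture. A call takes as long as a camera call. They do not tell look-alikes from the thing itself.
- arm.find_in(name, picture): "xy" ([column, row] as shares, 0 to 1, of the picture: columns of its width, rows of its height, amid what is visible of it).
- arm.outline_of(name, picture): "mask" (400x640 bool, what is visible of it) and "xy" ([column, row] as shares, 0 to 1, of the picture: columns of its width, rows of its height, amid what is visible of it).
The state is a dict: "time": time; "q": joint angles; "qvel": joint speeds; "effort": joint torques, N m; "tool_pos": TCP position; "ee_rot": TCP orientation; "wrist_force": force on the tool from outside, world axes, zero at the start; "wrist_torque": the same for the moment, N m; "opening": finger opening in m; "grasp_force": force on a finger pad.
Only numpy, scipy, OpenCV 4.12 (cv2) and the standard library are available. Lean on these libraries where they do the work, as an engineer would, in place of code of your own. Each camera call takes 0.05 s, during which the arm holds its last target. There are 200 camera calls.

## Working session

There is one attempt and no reset: what is moved stays moved. The work goes in short steps, Python scripts to look and compute and a shell command to move; the robot and the scene stay as the last step left them, time stands still between calls to the robot, and variables do not carry over. Pictures are saved under pics/ and viewed, at most 10 in all, crops included, and the job is handed in when it is done.

```bash
mkdir -p pics
cat > h.py <<'E'
import numpy as np, cv2
from bench import arm
def ray(s,xy):
    f=200/np.tan(np.radians(s["vfov"]/2))
    d=np.array([(xy[0]*640-s["cx"])/f,(xy[1]*400-s["cy"])/f,1.])
    return np.array(s["position"]),np.array(s["attitude"])@d
def atz(s,xy,z):
    p,d=ray(s,xy); return p+d*(z-p[2])/d[2]
def save(s,n): cv2.imwrite(f"pics/{n}.png",s["pixels"][:,:,::-1])
E
python3 - <<'E'
from h import *
np.set_printoptions(precision=3,suppress=True)
st=arm.read_state();print(st["time"],st["tool_pos"],st["opening"])
for c in("top","scene"):
    s=arm.snapshot(c);save(s,c+"1");print(c,s["position"],s["vfov"],s["attitude"])
    for n in("cap_squat","spare_squat","cap_tall","spare_tall","cap_slim","spare_slim","chassis","tray"):
        z={"cap_squat":.09,"spare_squat":.045}.get(n,.05)
        for r in arm.find_in(n,s)[:4]:
            print(n,round(r["confidence"],2),np.array(r["xy"])*[640,400],atz(s,r["xy"],z))
E
```

```text
0.0 [0.126 0.561 0.249] 0.08558095906862082
top [ 0.299 -0.008  1.579] 46.56355414529856 [[-0.012 -0.984  0.18 ]
 [-1.     0.015  0.014]
 [-0.016 -0.18  -0.984]]
cap_squat 0.78 [262.528 188.52 ] [0.626 0.2   0.09 ]
spare_squat 0.56 [446.976 191.   ] [ 0.618 -0.414  0.045]
spare_squat 0.55 [408.192 200.48 ] [ 0.588 -0.283  0.045]
spare_squat 0.53 [233.984 189.4  ] [0.635 0.303 0.045]
cap_tall 0.49 [230.72 189.  ] [0.635 0.313 0.05 ]
spare_tall 0.48 [385.088 202.6  ] [ 0.581 -0.205  0.05 ]
cap_slim 0.56 [286.08 186.48] [0.641 0.126 0.05 ]
spare_slim 0.63 [233.6 191. ] [0.628 0.303 0.05 ]
spare_slim 0.59 [331.2  193.68] [ 0.614 -0.026  0.05 ]
chassis 0.63 [264.832 207.08 ] [0.572 0.197 0.05 ]
chassis 0.27 [286.592 187.8  ] [0.636 0.124 0.05 ]
tray 0.63 [378.176 200.6  ] [ 0.588 -0.182  0.05 ]
scene [1.306 0.127 0.689] 55.809960882619805 [[-0.148  0.592 -0.792]
 [ 0.989  0.09  -0.117]
 [ 0.002 -0.801 -0.599]]
cap_squat 0.77 [400.  239.8] [0.64 0.21 0.09]
cap_squat 0.69 [268.416 230.2  ] [ 0.653 -0.101  0.09 ]
spare_squat 0.96 [153.92 232.08] [ 0.655 -0.405  0.045]
spare_squat 0.82 [201.92 224.32] [ 0.608 -0.296  0.045]
cap_tall 0.91 [436.992 231.4  ] [0.55  0.309 0.05 ]
spare_tall 0.58 [237.504 219.88 ] [ 0.582 -0.207  0.05 ]
spare_tall 0.36 [207.296 223.88 ] [ 0.609 -0.28   0.05 ]
cap_slim 0.55 [361.792 234.8  ] [0.591 0.12  0.05 ]
cap_slim 0.54 [239.168 218.4  ] [ 0.576 -0.205  0.05 ]
spare_slim 0.66 [301.888 237.52 ] [ 0.624 -0.027  0.05 ]
spare_slim 0.52 [268.992 232.8  ] [ 0.619 -0.112  0.05 ]
chassis 0.64 [394.624 252.2  ] [0.641 0.202 0.05 ]
chassis 0.21 [203.008 224.92 ] [ 0.615 -0.289  0.05 ]
tray 0.63 [245.376 231.8  ] [ 0.624 -0.172  0.05 ]
```

Run:
```python
import cv2
a=cv2.imread("pics/top1.png")[130:280,190:490];b=cv2.imread("pics/scene1.png")[150:330,120:500]
cv2.imwrite("pics/topc.png",cv2.resize(a,None,fx=2.6,fy=2.6,interpolation=2))
cv2.imwrite("pics/scenec.png",cv2.resize(b,None,fx=2.1,fy=2.1,interpolation=2))
```

```text
(no output)
```

View pics/topc.png

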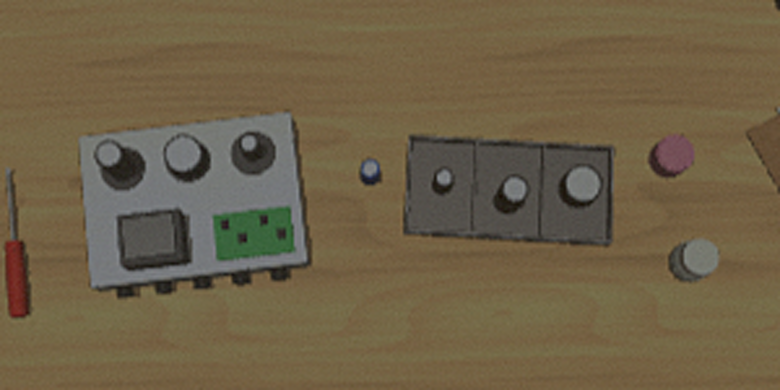

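View pics/scenec.png

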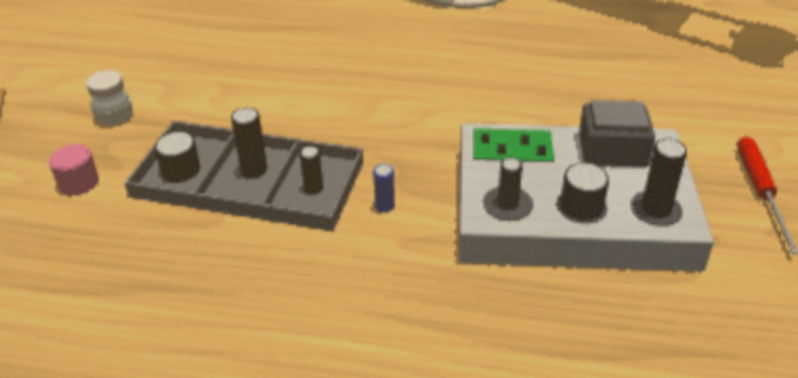

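The top view shows the chassis on the left with, left to right, tall, squat (crop 184,156 → pixel 261,190) and slim. The tray is on the right with slim, tall and squat (crop 583,184 → pixel 414,201), and the pink and blue look-alikes are outside it. The scene view agrees: squat tops at about (399,234) and (204,218).

Next I'll refine the bright tops and triangulate them.

```bash
cat > tri.py <<'E'
from h import *
np.set_printoptions(precision=4,suppress=True)
seeds={"cap_squat":((260.8,190),(399,234.3)),"spare_squat":((414.2,200.8),(204.3,217.6)),
"cap_tall":((231.5,189),(439,221)),"cap_slim":((285.8,185.5),(363.5,228)),
"spare_tall":((387.5,202.5),(236.7,205)),"spare_slim":((360.5,198),(267.5,222.8))}
def top(s,xy):
    g=s["pixels"].astype(float).min(2)  # bare metal: bright in every channel
    x,y=np.round(xy).astype(int); ref=np.median(g[y-1:y+2,x-1:x+2])
    y0,x0=y-16,x-16; w=g[y0:y+17,x0:x+17]
    n,l,st,c=cv2.connectedComponentsWithStats((w>.68*ref).astype(np.uint8),connectivity=4)
    k=l[16,16]; return c[k]+[x0+.5,y0+.5],st[k,2:]
S=[arm.snapshot(c) for c in("top","scene")]
for n,v in seeds.items():
    r=[top(s,p) for s,p in zip(S,v)]
    (p,d),(q,e)=[ray(s,c[0]/[640,400]) for s,c in zip(S,r)]
    t=np.linalg.lstsq(np.c_[d,-e],q-p,rcond=None)[0]; a=p+t[0]*d; b=q+t[1]*e
    print(n,r[0][0],r[0][1],r[1][0],r[1][1],(a+b)/2,"gap",np.linalg.norm(a-b),end=" ")
    z={"squat":.045,"tall":.09,"slim":.06}[n.split("_")[1]]+(.05 if n[0]=="c" else .004)
    print([atz(s,c[0]/[640,400],z)[:2] for s,c in zip(S,r)])
E
python3 tri.py
```

```text
cap_squat [261.6923 192.0839] [ 33  31 858] [398.1873 233.7279] [ 33  33 566] [0.6154 0.2047 0.0863] gap 0.003022684830244247 [array([0.6135, 0.202 ]), array([0.6251, 0.2051])]
spare_squat [414.3955 200.6716] [ 13  13 134] [203.0603 218.3936] [ 16  11 141] [ 0.5861 -0.3026  0.0466] gap 0.0016145795605745164 [array([ 0.586 , -0.3029]), array([ 0.5887, -0.3001])]
cap_tall [234.5657 192.4622] [ 29  27 502] [438.6176 217.6111] [ 15  14 153] [0.6051 0.287  0.1376] gap 0.009300781397499555 [array([0.6041, 0.2818]), array([0.6072, 0.2911])]
cap_slim [285.6111 184.9815] [ 6  6 27] [363.5882 228.1471] [ 7  6 34] [0.633  0.1231 0.1084] gap 0.0011269474139068902 [array([0.6326, 0.1224]), array([0.6348, 0.1237])]
spare_tall [388.1452 202.6774] [ 9  9 62] [236.5635 204.7222] [11  7 63] [ 0.5721 -0.2084  0.0928] gap 0.0018903385523005448 [array([ 0.5722, -0.2091]), array([ 0.5736, -0.2067])]
spare_slim [360.7  198.26] [ 5  6 25] [267.3276 222.3966] [ 7  5 29] [ 0.5942 -0.1226  0.0623] gap 0.0009656733178209435 [array([ 0.594 , -0.1229]), array([ 0.5961, -0.1214])]
```

The cap_squat and cap_tall blobs leaked onto the chassis, so I'll tighten the threshold for those.

```bash
for t in .8 .88; do sed "s/\.68\*ref/$t*ref/" tri.py > tri2.py; python3 tri2.py | grep cap_; done
python3 - <<'E'
import cv2
a=cv2.imread("pics/top1.png")[170:210,215:300];b=cv2.imread("pics/scene1.png")[205:265,350:455]
a=cv2.resize(a,(780,367),interpolation=0)
cv2.imwrite("pics/z.png",a)
E
```

```text
cap_squat [261.6986 192.2081] [ 33  31 836] [392.9818 231.4271] [ 26  33 384] [0.6138 0.1979 0.0914] gap 0.008964593221662123 [array([0.6131, 0.2019]), array([0.6188, 0.193 ])]
cap_tall [231.8509 189.3421] [ 8  9 57] [438.5615 217.8385] [ 14  13 130] [0.6134 0.2897 0.1442] gap 0.0001212930535054034 [array([0.6144, 0.2907]), array([0.608 , 0.2909])]
cap_slim [285.5455 185.2273] [ 5  5 22] [363.5 228. ] [ 7  4 26] [0.6322 0.1231 0.1082] gap 0.0006587197508465918 [array([0.6318, 0.1226]), array([0.6343, 0.1234])]
cap_squat [260.5894 189.1992] [ 13  12 123] [399.3846 234.1667] [ 17  12 156] [0.6237 0.2071 0.0927] gap 0.0021375725730676124 [array([0.6232, 0.2057]), array([0.6263, 0.2079])]
cap_tall [231.8846 189.25  ] [ 8  8 52] [438.6481 217.9167] [ 14  12 108] [0.6137 0.2897 0.1443] gap 0.00013779453699967541 [array([0.6147, 0.2906]), array([0.6083, 0.2911])]
cap_slim [285.7222 185.    ] [ 5  4 18] [363.5    228.1364] [ 7  4 22] [0.6329 0.1228 0.1083] gap 0.0012772196881920802 [array([0.6326, 0.122 ]), array([0.6348, 0.1234])]
```

View pics/z.png

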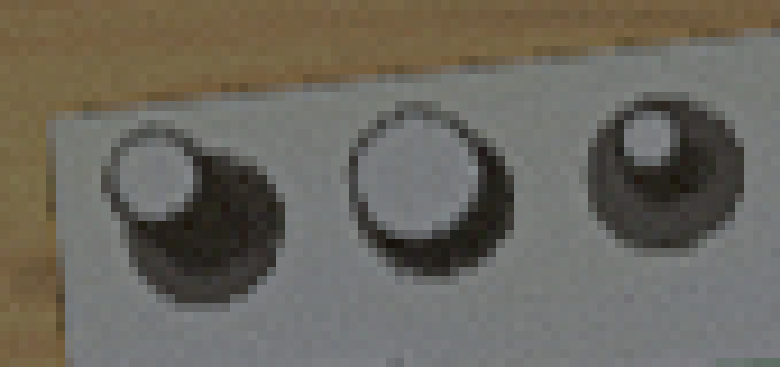

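The capacitor tops are at (0.624, 0.206, 0.093–0.095) on the chassis and (0.587, −0.302, 0.047–0.049) in the tray. I'll shut the fingers, travel at z ≈ 0.25 and then descend.

```bash
python3 -m pendant '[0.01,-0.007,0.004,0,0,0, 0.02,-0.014,0.004,0,0,0, 0.025,-0.018,0.004,0,0,0, 0.025,-0.018,0.004,0,0,0, 0.025,-0.018,0.004,0,0,0, 0.025,-0.018,0,0,0,0, 0.025,-0.018,0,0,0,0, 0.025,-0.018,0,0,0,0, 0.025,-0.018,0,0,0,0, 0.025,-0.018,0,0,0,0]' 0
python3 -m pendant '[0.025,-0.018,0,0,0,0, 0.025,-0.018,0,0,0,0, 0.025,-0.018,0,0,0,0, 0.025,-0.018,0,0,0,0, 0.025,-0.018,0,0,0,0, 0.025,-0.018,0,0,0,0, 0.025,-0.018,0,0,0,0, 0.025,-0.018,0,0,0,0, 0.025,-0.018,0,0,0,0, 0.015,-0.01,0,0,0,0]'
```

```text
time: 2.03
tool_pos: [0.3575, 0.3943, 0.2705]
ee_rot: [[-0.976, 0.219, 0.001], [0.219, 0.976, 0.0], [-0.001, 0.0, -1.0]]
wrist_force: [-0.3, 0.0, 0.4]
opening: 0.0
grasp_force: 0.0
time: 2.87
tool_pos: [0.5982, 0.2207, 0.2702]
ee_rot: [[-0.975, 0.221, 0.001], [0.221, 0.975, -0.001], [-0.001, -0.001, -1.0]]
wrist_force: [0.7, 0.0, -0.2]
opening: 0.0
grasp_force: 0.0
```

```bash
python3 -m pendant '[0.013,-0.008,0,0,0,0, 0.013,-0.008,0,0,0,0, 0,0,-0.01,0,0,0, 0,0,-0.015,0,0,0, 0,0,-0.015,0,0,0, 0,0,-0.015,0,0,0, 0,0,-0.01,0,0,0, 0,0,-0.005,0,0,0, 0,0,0,0,0,0, 0,0,0,0,0,0]'
python3 - <<'E'
from h import *
for c in("top","scene"):
    s=arm.snapshot(c);save(s,c+"2")
a=cv2.imread("pics/top2.png")[130:280,190:490];b=cv2.imread("pics/scene2.png")[130:290,320:500]
cv2.imwrite("pics/c2.png",np.vstack([cv2.resize(a,(560,280)),cv2.resize(b,(560,310))[:310]]))
E
```

```text
time: 3.7
tool_pos: [0.6219, 0.2081, 0.2004]
ee_rot: [[-0.976, 0.219, 0.0], [0.219, 0.976, 0.0], [-0.0, 0.0, -1.0]]
wrist_force: [-0.8, 0.1, 0.7]
opening: -0.0001
grasp_force: 0.0
```

View pics/c2.png

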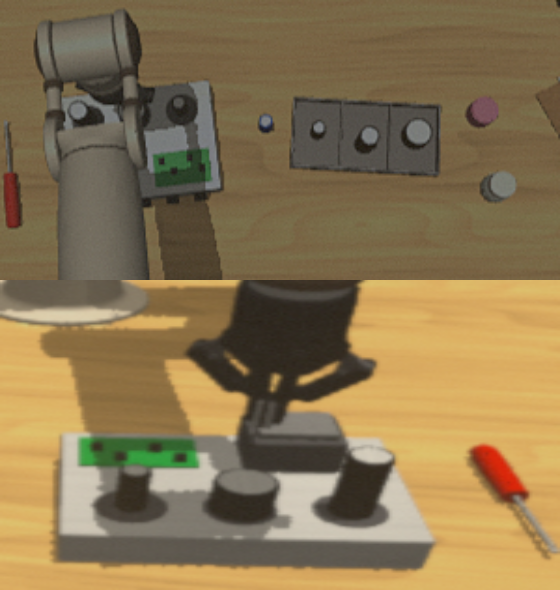

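The hand sits over the squat capacitor between the tall and slim ones. The knuckles stay well above the tall top, so I'll descend to z ≈ 0.138 and hold.

```bash
python3 -m pendant '[0.002,-0.002,-0.01,0,0,0, 0,0,-0.01,0,0,0, 0,0,-0.012,0,0,0, 0,0,-0.012,0,0,0, 0,0,-0.01,0,0,0, 0,0,-0.008,0,0,0, 0,0,0,0,0,0, 0,0,0,0,0,0, 0,0,0,0,0,0, 0,0,0,0,0,0]'
python3 -m pendant '[0,0,0,0,0,0, 0,0,0,0,0,0, 0,0,0,0,0,0, 0,0,0,0,0,0, 0,0,0,0,0,0, 0,0,0,0,0,0, 0,0,0,0,0,0, 0,0,0,0,0,0, 0,0,0,0,0,0, 0,0,0,0,0,0]'
python3 - <<'E'
from h import *
s=arm.snapshot("scene");save(s,"scene3")
cv2.imwrite("pics/c3.png",cv2.resize(s["pixels"][170:280,320:480,::-1],(720,495)))
E
```

```text
time: 4.63
tool_pos: [0.6246, 0.2061, 0.139]
ee_rot: [[-0.976, 0.219, 0.002], [0.219, 0.976, 0.0], [-0.002, 0.001, -1.0]]
wrist_force: [-0.2, -0.2, -0.2]
opening: 0.0
grasp_force: 0.0
time: 5.47
tool_pos: [0.6239, 0.206, 0.138]
ee_rot: [[-0.976, 0.219, -0.0], [0.219, 0.976, 0.0], [0.0, -0.0, -1.0]]
wrist_force: [-0.8, -0.1, 0.1]
opening: -0.0001
grasp_force: 0.0
```

View pics/c3.png

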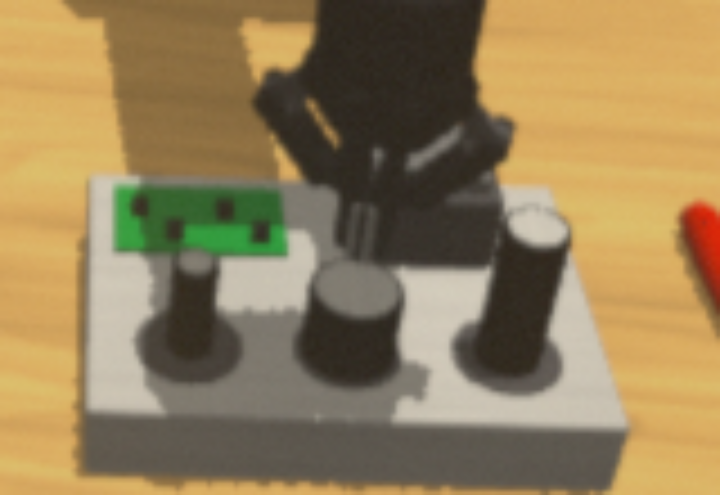

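The fingertips hang centred about 2 cm above the squat top (tips at crop 360,258, disc centre 358,290). I'll finish the hold, rise, cross to the tray and stop above the spare.

```bash
python3 -m pendant '[0,0,0,0,0,0, 0,0,0,0,0,0, 0,0,0,0,0,0, 0,0,0,0,0,0, 0,0,0,0,0,0, 0,0,0,0,0,0, 0,0,0,0,0,0, 0,0,0,0,0,0, 0,0,0,0,0,0, 0,0,0,0,0,0]'
python3 -m pendant '[0,0,0,0,0,0, 0,0,0,0,0,0, 0,0,0,0,0,0, 0,0,0,0,0,0, 0,0,0,0,0,0, 0,0,0,0,0,0, 0,0,0,0,0,0, 0,0,0,0,0,0, 0,0,0,0,0,0, 0,0,0,0,0,0]'
python3 -m pendant '[0,0,0.005,0,0,0, 0,0,0.01,0,0,0, 0,0,0.015,0,0,0, 0,0,0.015,0,0,0, 0,0,0.015,0,0,0, 0,0,0.015,0,0,0, 0,0,0.015,0,0,0, 0,0,0.015,0,0,0, 0,0,0.01,0,0,0, 0,0,0.005,0,0,0]'
python3 -m pendant '[-0.002,-0.01,0,0,0,0, -0.002,-0.02,0,0,0,0, -0.002,-0.028,0,0,0,0, -0.002,-0.028,0,0,0,0, -0.002,-0.028,0,0,0,0, -0.002,-0.028,0,0,0,0, -0.002,-0.028,0,0,0,0, -0.002,-0.028,0,0,0,0, -0.002,-0.028,0,0,0,0, -0.002,-0.028,0,0,0,0]'
python3 -m pendant '[-0.002,-0.028,0,0,0,0, -0.002,-0.028,0,0,0,0, -0.002,-0.028,0,0,0,0, -0.002,-0.028,0,0,0,0, -0.002,-0.028,0,0,0,0, -0.002,-0.028,0,0,0,0, -0.002,-0.028,0,0,0,0, -0.002,-0.028,0,0,0,0, -0.001,-0.02,0,0,0,0, 0,-0.01,0,0,0,0]'
```

```text
time: 6.35
tool_pos: [0.6239, 0.206, 0.138]
ee_rot: [[-0.976, 0.219, 0.0], [0.219, 0.976, -0.0], [-0.0, -0.0, -1.0]]
wrist_force: [0.1, 0.3, -0.4]
opening: 0.0001
grasp_force: 0.0
time: 7.18
tool_pos: [0.6239, 0.206, 0.138]
ee_rot: [[-0.976, 0.219, -0.0], [0.219, 0.976, -0.0], [0.0, -0.0, -1.0]]
wrist_force: [0.5, -0.4, -0.1]
opening: -0.0002
grasp_force: 0.0
time: 8.02
tool_pos: [0.6248, 0.2062, 0.261]
ee_rot: [[-0.976, 0.219, 0.004], [0.219, 0.976, 0.001], [-0.004, 0.001, -1.0]]
wrist_force: [0.4, 0.5, 0.0]
opening: -0.0002
grasp_force: 0.0
time: 8.85
tool_pos: [0.6027, -0.0498, 0.2568]
ee_rot: [[-0.976, 0.219, -0.002], [0.219, 0.976, 0.0], [0.002, -0.0, -1.0]]
wrist_force: [0.2, 0.1, -0.4]
opening: -0.0001
grasp_force: 0.0
time: 9.68
tool_pos: [0.5853, -0.3048, 0.2566]
ee_rot: [[-0.975, 0.222, -0.002], [0.222, 0.975, 0.0], [0.002, -0.0, -1.0]]
wrist_force: [-0.9, -0.3, -0.4]
opening: -0.0003
grasp_force: 0.0
```

```bash
python3 -m pendant '[0,0,-0.005,0,0,0, 0,0,-0.015,0,0,0, 0,0,-0.02,0,0,0, 0,0,-0.02,0,0,0, 0,0,-0.02,0,0,0, 0,0,-0.02,0,0,0, 0,0,-0.02,0,0,0, 0,0,-0.015,0,0,0, 0,0,-0.01,0,0,0, 0,0,-0.005,0,0,0]'
python3 -m pendant '[0,0,-0.005,0,0,0, 0,0,-0.005,0,0,0, 0,0,-0.005,0,0,0, 0,0,0,0,0,0, 0,0,0,0,0,0, 0,0,0,0,0,0, 0,0,0,0,0,0, 0,0,0,0,0,0, 0,0,0,0,0,0, 0,0,0,0,0,0]'
python3 - <<'E'
from h import *
s=arm.snapshot("scene");save(s,"scene4")
cv2.imwrite("pics/c4.png",cv2.resize(s["pixels"][160:270,140:300,::-1],(720,495)))
E
```

```text
time: 10.52
tool_pos: [0.586, -0.3, 0.1056]
ee_rot: [[-0.976, 0.218, -0.003], [0.218, 0.976, 0.003], [0.003, 0.002, -1.0]]
wrist_force: [0.2, -0.3, -0.2]
opening: -0.0002
grasp_force: 0.0
time: 11.35
tool_pos: [0.587, -0.3021, 0.0932]
ee_rot: [[-0.976, 0.219, 0.0], [0.219, 0.976, -0.0], [-0.0, -0.0, -1.0]]
wrist_force: [0.2, -0.1, -0.2]
opening: 0.0002
grasp_force: 0.0
```

View pics/c4.png

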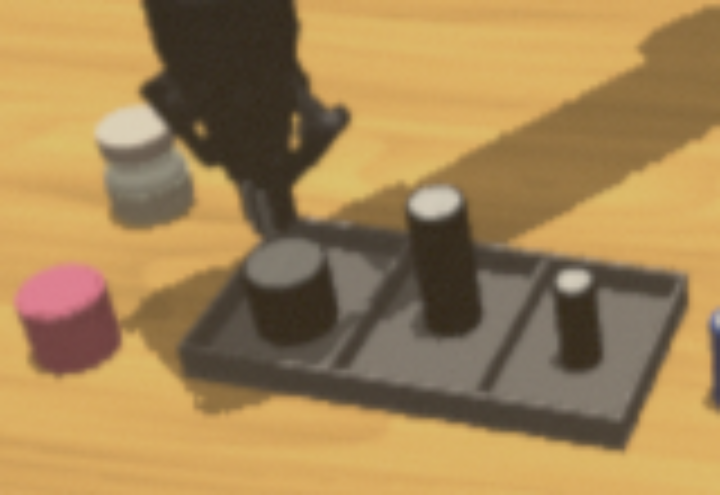

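The tips (crop 275,233) hang just above the spare's disc (287,262). Allowing for the perspective lean, they are centred within a few millimetres and clear of everything. I'll hold here and hand in.

```bash
python3 -m pendant '[0,0,0,0,0,0, 0,0,0,0,0,0, 0,0,0,0,0,0, 0,0,0,0,0,0, 0,0,0,0,0,0, 0,0,0,0,0,0, 0,0,0,0,0,0, 0,0,0,0,0,0, 0,0,0,0,0,0, 0,0,0,0,0,0]' >/dev/null
python3 -m pendant '[0,0,0,0,0,0, 0,0,0,0,0,0, 0,0,0,0,0,0, 0,0,0,0,0,0, 0,0,0,0,0,0, 0,0,0,0,0,0, 0,0,0,0,0,0, 0,0,0,0,0,0, 0,0,0,0,0,0, 0,0,0,0,0,0]'
python3 -c "from bench import arm; print(arm.close_job())"
```

```text
time: 13.07
tool_pos: [0.587, -0.302, 0.093]
ee_rot: [[-0.976, 0.219, 0.0], [0.219, 0.976, -0.0], [-0.0, -0.0, -1.0]]
wrist_force: [0.1, 1.3, 0.1]
opening: -0.0003
grasp_force: 0.0
the job is handed in; nothing more can be done
None
```

I pointed at the failed short, wide capacitor on the chassis and then at its matching spare in the tray, holding over two seconds at each about 2.5 cm above the top; no contact showed, and I handed the job in at about 13 s with the hand still over the spare (no verdict came back).

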